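# Collapse a scanner boom and pin it shut

### The arm

A 7-joint arm with a two-finger parallel gripper is mounted at the origin on the work surface. World frame = base frame: x ahead of the robot, y to its left, z up, the work surface at z = 0. Lengths are in mm, angles in rad, forces in N, time in s.
With the tool pointing down it reaches from about 400 to 925 mm from the base axis. Payload 5.6 kg.
Tool frame: the origin (TCP) lies at the very end of the fingers, on their centre line; the grasp point (between the pads) lies 19 mm behind it; z points along the fingers, y is the line along which they close (so a half turn about z gives the same grasp; the last joint's range is limited). The gripper opens to 85 mm and grips with 20 to 120 N. Pads are 22 mm wide; open, the fingers measure 114 mm over their backs; the gripper's body (76 mm by 85 mm) begins 54 mm behind the grasp point. The pads swing forward as they close: fully open they stand 13 mm farther back than shut.
Start: joints at [-1.352, 0.468, -0.012, 1.603, 0.006, 1.071, -0.056], TCP at [168.274, 627.847, 231.29] pointing down, gripper open.
Joint ranges: [-2.53, 2.53], [-0.31, 2.02], [-1.57, 1.55], [0.28, 2.44], [-1.29, 4.43], [0.15, 1.84], [-2.92, 2.92]. Speed limits (rad/s): [2.57, 2.57, 3.14, 3.14, 3.14, 3.14, 3.14].

### API

Orientations are given as a 3x3 rotation matrix whose columns are the frame's x, y, z axes.
In Python, from station import manip, cams gives the robot as it stands.
- The arm moves only by the tool step_arm, never from a script. Its arguments are lists of equal length, an entry for each row: "dp": the shift along the tool's x, y, z in mm, a list of three; "twist": the turn, a rotation vector about the tool's x, y, z in rad, a list of three. In form: {"dp": [[tx, ty, tz], ...], "twist": [[rx, ry, rz], ...]}. A call has 1 to 8 rows; each row shifts and turns the commanded pose from where the row before left it, along the tool's axes as they then stand; what a row does not reach is not made up. A row lasts 1/8 s, in which the tool goes at most 62.5 mm and 10.7 degrees, less where a joint would pass 70% of its speed; a pose out of reach is approached as far as the arm can. A call with a gripper value outside its range is refused whole. "fingers" is the opening, from 0 (shut) to 1 (fully open), set as the call begins (left out, the last holds). The fingers move at their own pace and stop on an object; "squeeze" is the grip in N (left out, the last holds). Time passes only in rows, so rows that do not move let the fingers close. It gives the time, the measured TCP pose, the force, the opening and the grip force at its end, in the units of the state.
- manip.get_state(): the state, without advancing time (a new reading comes with each control period).
- cams.read_camera(name): name is "side" or "top" or "wrist"; returns a dict with "frame" (480x640x3 uint8, blue, green, red), "depth" (480x640 float32, mm along the optical axis (not along the pixel's ray), 0 where there is no reading), "camera_matrix" (3x3 intrinsics, pixels), "extrinsics" (4x4, takes a point from world to camera coordinates). Camera axes: x right, y down, z forward; pixel columns grow to the right and rows downward; lengths in mm; the calibration is good to about 2 mm. A picture is of the moment at which its call begins.
- manip.hand_in(): hands the job in; it is judged then, once.
The state is a dict: "t": time; "joint_positions": joint angles; "qd": joint speeds; "effort": joint torques, N m; "position": TCP position; "eef_rot": TCP orientation; "wrist_force": force on the tool from outside, world axes, zero at the start; "torque": the same for the moment, N m; "finger_gap": finger opening in mm; "gripper_force": force on a finger pad.
Only numpy, scipy, OpenCV 4.12 (cv2) and the standard library are available. Lean on these libraries where they do the work, as an engineer would, in place of code of your own. Each camera call takes 0.05 s, during which the arm holds its last target. There are 200 camera calls.

### The job

Push the scanner's telescopic boom fully closed, the innermost tube first and then the middle one, so that the cross holes line up. Then slide the loose headed lock pin along its trough through the holes of all the tubes until the underside of its knob is up against the end of the narrow guide. Leave the other things on the desk where they are.

Things in the scene. Friction and masses are not known exactly. Their poses are not given: they have to be found in the camera images.
- boom: Fixed outer sleeve: black square tube 50 mm wide and high, 190 mm long, on two aluminium feet, straps on top to 78 mm. Origin on the table under the cross hole's centre; z up; +y along the boom to its open end, where the inner tubes stick out (sleeve y = -110 to 80 mm); +x to the side with the pin trough. Tube, hole and pin axes all lie 50 mm above the table.
- hole (a point): Mouth of the 19 mm round cross hole: its centre on the outer face of the sleeve, trough side, 50 mm above the table (boom x = 25, y = 0 mm). The hole runs along boom x through both walls of every tube; the holes line up only when both inner tubes are fully home, else the pin strikes solid metal. Axes as the boom's.
- guide_end (a point): Pin axis at the outer end of the narrow guide (boom x = 60 mm, 50 mm up), where the knob's underside stops. The steel V trough holds the pin level in line with the hole: narrow for the shank from x = 25 to 60 mm, then wide for the knob to x = 185 mm, far end open; 40 mm wide outside, edges 45 mm above the table, the knob's upper half clear. Axes as the boom's.
- mid (a joint): How far the middle tube (dark steel, 40 mm square, black collar 48 mm square and 14 mm thick at its end) is drawn out of the sleeve, in m: 0 = fully home against its stop, up to 0.07. Slides along the boom's y with about 6 N friction and stays where left.
- inner (a joint): How far the innermost tube (aluminium, 30 mm square) is drawn out of the middle tube, in m: 0 = fully home against its stop, up to 0.07. About 2 N friction, stays where left. It rides on the middle tube, so a push on its end cap closes it first, and going on pushing then closes the middle tube.
- cap (a point): Centre of the outer end face of the black end cap (44 mm square, 13 mm thick, centred 50 mm above the table) on the innermost tube. Lies at boom x = 0, y = 107 mm + mid + inner, and faces boom +y. Axes as the boom's.
- pin: Loose steel lock pin, about 170 g, lying level in the trough: shank 14 mm thick, 98 mm long, tapered tip; round knob 30 mm across, 15 mm thick. Origin on the axis at the knob's underside; shank to its -x (towards the boom), knob to +x. Starts with the tip 4 to 28 mm outside the sleeve (origin at boom x = 127 to 151 mm); home with the origin at x = 60 mm. It may roll about its axis.
- pin_head (a point): Centre of the outer flat face of the pin's knob, 15 mm from the pin's origin along +x: the face to push on. Faces boom +x.
- ball_gauge: Bystander: white ceramic ball 38 mm in diameter on a stem and a round steel foot 56 mm wide, 71 mm high, standing beside the trough, towards the open end of the boom, to be left alone. Origin at its underside.
- lens: Bystander: black camera lens standing upright, 64 mm wide, 67 mm high, beside the trough on the side away from the open end, to be left alone. Origin at its underside.
- joystick: Bystander: black control box 130 x 170 x 35 mm with a stick to 104 mm high, at the right of the desk, to be left alone. Origin at its underside.
- mouse: Bystander: black computer mouse, 100 x 60 mm, 31 mm high, at the left, to be left alone. Origin at its underside.
- driver: Bystander: screwdriver lying at the right, near the robot, to be left alone. Origin at its underside.
Things that resemble listed ones, but are neither listed nor needed, are in the scene too. There is more than one size of the pin; the one meant has the size given above.

How it is judged (in metres and radians):
On the way, in this order (a step that is already met when the one before it is completed fails the run):
1. the innermost tube is home in the middle tube (within 4 mm), the middle one not yet home (value of joint inner below 0.004 m and value of joint mid above 0.004 m), for 0.02 s.
2. the middle tube is home in the sleeve too (both within 4 mm) (value of joint each of inner, mid below 0.004 m), for 0.1 s.
3. the pin is through all the tubes with its knob against the guide (within 5 mm) (all of step 2 and x of pin in the frame of boom between 0.05 and 0.065 m and y of pin in the frame of boom between -0.005 and 0.005 m and z of pin in the frame of boom between 0.044 and 0.056 m and angle between the x axis of pin and the x axis of boom, either way round below 0.1 rad), for 0.2 s.
At the end, for the whole second after the job is handed in: Both tubes within 4 mm of fully home; the pin through all of them, the underside of its knob within 5 mm of the end of the narrow guide, its axis within 5 mm of the hole's (6 mm in height) and 0.1 rad of its direction; the pin at rest (all of step 3 and linear speed of pin below 0.02 m/s); the robot touches nothing.
It fails at once if one of the other loose things on the desk is moved more than 30 mm (distance of any of ball_gauge, lens, joystick, mouse, driver from where it was at the start of the episode above 0.03 m).
It also fails if it takes over 40 s, if anything falls off the work surface, if the arm or the gripper's body presses on something with over 40 N, if the wrist force passes 120 N, or if a joint passes its speed limit or range.

## Working session

There is one attempt and no reset: what is moved stays moved. The work goes in short steps, Python scripts to look and compute and a tool call to move; the robot and the scene stay as the last step left them, time stands still between calls to the robot, and variables do not carry over. Pictures are saved under pics/ and viewed, at most 10 in all, crops included, and the job is handed in when it is done.

Besides the shell and the picture viewer there is one more tool, called after "Call:" as name(argument=value, ...) on one line, values as JSON. step_arm: Moves the arm, as the interface text tells. Its arguments: {"type":"object","properties":{"dp":{"type":"array","items":{"type":"array","items":{"type":"number"}}},"twist":{"type":"array","items":{"type":"array","items":{"type":"number"}}},"fingers":{"type":"number"},"squeeze":{"type":"number"}},"required":["dp","twist"]}

```bash
mkdir -p pics; ls
python3 - <<'E'
from station import manip,cams
import cv2,numpy as np
s=manip.get_state(); print(s)
for n in("top","side"):
    r=cams.read_camera(n); np.savez(f'{n}.npz',**r); cv2.imwrite(f'pics/{n}0.png',r['frame']); print(r['camera_matrix'],r['extrinsics'])
E
```

```text
pics
{'t': 0.0, 'joint_positions': array([-1.35201675,  0.46838887, -0.01160777,  1.6036957 ,  0.00599618,
        1.0714115 , -0.05628393]), 'qd': array([-2.58418374e-04, -8.92771108e-05,  8.04146779e-04,  2.58764732e-04,
        8.31979889e-04, -1.25975657e-03,  2.53948611e-03]), 'effort': array([ 6.35999222e-04, -5.32390988e+01,  2.13928975e-02, -2.51313186e+01,
        1.13758745e-02,  7.40681717e-03,  5.24532524e-06]), 'position': array([168.12877187, 627.25726768, 230.30092584]), 'eef_rot': array([[-9.65919347e-01,  2.58842970e-01, -3.63487727e-04],
       [ 2.58843196e-01,  9.65917615e-01, -1.83315526e-03],
       [-1.23400152e-04, -1.86476645e-03, -9.99998254e-01]]), 'wrist_force': array([-0.52839868,  0.59809557, -0.37361762]), 'torque': array([ 0.00822839, -0.0236619 ,  0.00189322]), 'gripper_force': 0.0, 'finger_gap': 85.09409288574608}
[[602.58962009   0.         325.73276394]
 [  0.         602.58962009 235.57615262]
 [  0.           0.           1.        ]] [[ 5.62251204e-03 -9.99959260e-01 -7.06157058e-03 -2.04223456e+01]
 [-9.97121855e-01 -5.07235856e-03 -7.56457384e-02  5.27600582e+02]
 [ 7.56068378e-02  7.46656543e-03 -9.97109751e-01  1.47037940e+03]
 [ 0.00000000e+00  0.00000000e+00  0.00000000e+00  1.00000000e+00]]
[[488.73213472   0.         312.31580963]
 [  0.         488.73213472 238.2199393 ]
 [  0.           0.           1.        ]] [[ 7.04493133e-01 -7.09519606e-01  1.64728547e-02 -3.98640141e+02]
 [-5.27015361e-01 -5.38545469e-01 -6.57437136e-01  3.01427992e+02]
 [ 4.75335918e-01  4.54478500e-01 -7.53329316e-01  9.87499271e+02]
 [ 0.00000000e+00  0.00000000e+00  0.00000000e+00  1.00000000e+00]]
```

View pics/top0.png

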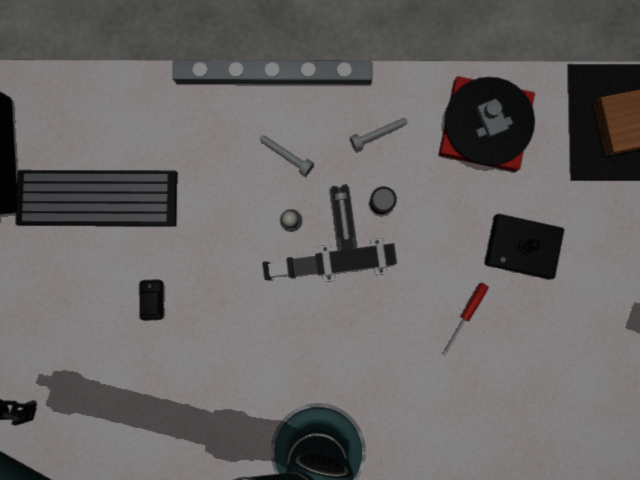

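View pics/side0.png

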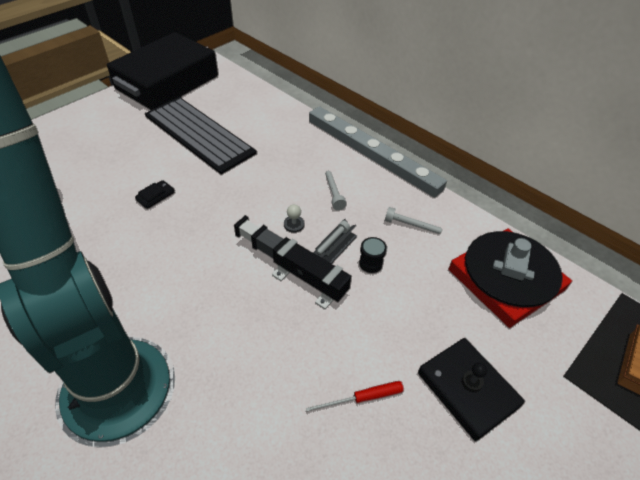

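Top view: boom spans about (265,270) to (397,253), its open end to the left (world +y). The trough goes up from (345,250) to (340,186) with the pin in it, knob near (341,196). The ball gauge is at (290,219) and the lens at (383,200). Two other pins lie loose further up.

```bash
cat > h.py <<'E'
import numpy as np,cv2
def ray(r,uv,z):
    K,E=r['camera_matrix'],r['extrinsics'];R=E[:3,:3];t=E[:3,3]
    uv=np.atleast_2d(np.float64(uv));d=(np.linalg.inv(K)@np.c_[uv,np.ones(len(uv))].T).T@R
    c=-R.T@t
    return c+d*((z-c[2])/d[:,2])[:,None]
def proj(r,p):
    K,E=r['camera_matrix'],r['extrinsics'];q=np.atleast_2d(p)@E[:3,:3].T+E[:3,3];q=q@K.T;return q[:,:2]/q[:,2:]
E
python3 - <<'E'
from h import *
r=np.load('top.npz'); a=r['frame'][175:295,255:415]
a=cv2.resize(a,None,fx=5,fy=5,interpolation=cv2.INTER_CUBIC); a=np.clip(a*1.6,0,255).astype('u1');cv2.imwrite('pics/tc.png',a)
r=np.load('side.npz'); a=r['frame'][195:315,225:385]
a=cv2.resize(a,None,fx=5,fy=5,interpolation=cv2.INTER_CUBIC); a=np.clip(a*1.6,0,255).astype('u1');cv2.imwrite('pics/sc.png',a)
E
```

```text
(no output)
```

View pics/tc.png

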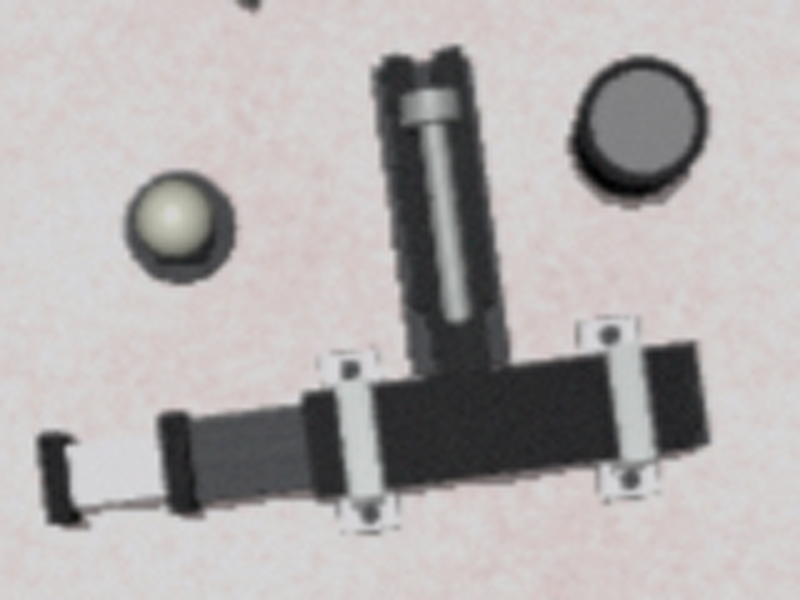

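View pics/sc.png

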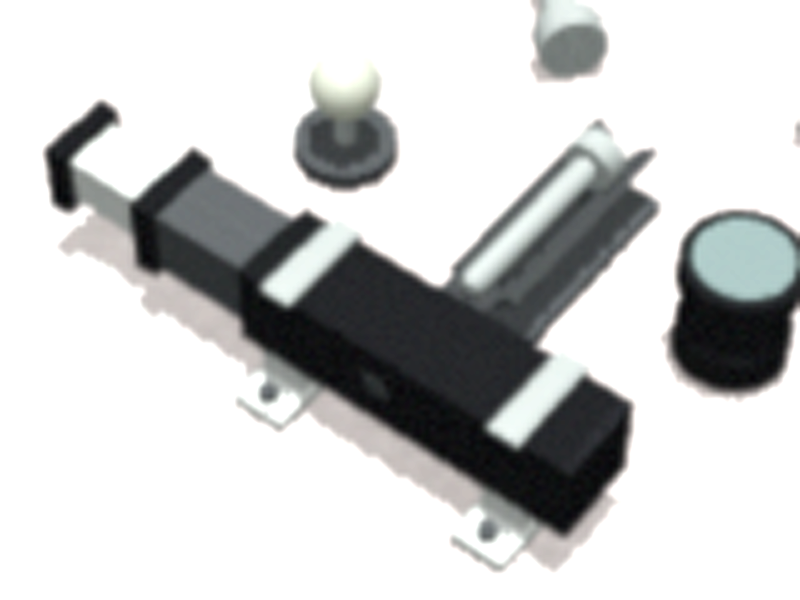

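Crops show: sleeve end midpoints at about crop (310,443) and (702,392), cap outer edge at (38,437)-(52,522), pin knob at (430,107) with its outer face at (430,90), tip at (457,318).

Run:
```python
from h import *
r=np.load('top.npz'); f=lambda p,z: ray(r,(np.array(p)+.5)/5-.5+[255,175],z)
S=f([[303,395],[317,492],[696,343],[707,440]],75);print(S.round(1))
m=(S[:2].mean(0)+S[2:].mean(0))/2; d=S[:2].mean(0)-S[2:].mean(0);print('len',np.linalg.norm(d),'yaw of +y',np.degrees(np.arctan2(-d[0],d[1])))
P=f([[430,107],[457,318]],50); d=P[0]-P[1];print('pin',P.round(1),np.linalg.norm(d),np.degrees(np.arctan2(d[1],d[0])))
print('knobface',f([[430,89]],50).round(1), 'knob top z65 underside/outer',f([[430,122],[428,89]],60).round(1))
C=f([[38,437],[52,522]],72);print('cap',C.round(1))
T=f([[380,70],[466,60],[410,325],[503,325]],45);print('trough',T.round(1))
y=S[:2].mean(0)-S[2:].mean(0);y/=np.linalg.norm(y);x=np.array([y[1],-y[0],0])
o=S[:2].mean(0)-80*y;print('origin from left',o,'from right',S[2:].mean(0)+110*y)
for n,q in(('pin',P),('cap',C),('trough',T),('knobf',f([[430,89]],50))):
  print(n,[( ((p-o)@x).round(1),((p-o)@y).round(1)) for p in q])
print('ball',f([[172,215]],52).round(1),'lens',f([[643,118]],67).round(1))
r=np.load('side.npz'); f=lambda p,z: ray(r,(np.array(p)+.5)/5-.5+[225,195],z)
C=f([[47,152],[100,103]],72);print('side cap',C.round(1),C.mean(0));S=f([[632,404],[570,472],[243,265],[312,212]],75);print(S.round(1))
```

```text
[[ 4.804e+02  6.800e+00  7.500e+01]
 [ 4.345e+02 -2.000e-01  7.500e+01]
 [ 5.062e+02 -1.799e+02  7.500e+01]
 [ 4.601e+02 -1.850e+02  7.500e+01]]
len 187.53482204898557 yaw of +y 7.871710738462784
pin [[622.2 -53.5  50. ]
 [519.3 -66.9  50. ]] 103.81767853302544 7.45048480297286
knobface [[631.1 -53.4  50. ]] knob top z65 underside/outer [[613.5 -53.3  60. ]
 [629.6 -52.3  60. ]]
cap [[459.9 132.9  72. ]
 [419.6 125.7  72. ]]
trough [[641.1 -29.   45. ]
 [646.2 -71.1  45. ]
 [516.1 -44.2  45. ]
 [516.4 -89.4  45. ]]
origin from left [468.41110827 -75.94583732  75.        ] from right [468.07348865 -73.50388824  75.        ]
pin [(np.float64(155.5), np.float64(1.2)), (np.float64(51.6), np.float64(2.0))]
cap [(np.float64(20.2), np.float64(208.0)), (np.float64(-20.8), np.float64(206.4))]
trough [(np.float64(177.5), np.float64(22.8)), (np.float64(176.8), np.float64(-19.5)), (np.float64(51.6), np.float64(24.9)), (np.float64(45.7), np.float64(-19.9))]
knobf [(np.float64(164.2), np.float64(0.0))]
ball [[568.6  71.5  52. ]] lens [[ 615.  -155.6   67. ]]
side cap [[417.7 122.7  72. ]
 [457.3 130.1  72. ]] [437.47676474 126.4291602   72.        ]
[[ 505.1 -180.1   75. ]
 [ 458.3 -185.7   75. ]
 [ 435.8    1.1   75. ]
 [ 481.3    2.5   75. ]]
```

Call:
step_arm(dp=[[-31,-31,0],[-31,-31,0],[-31,-31,0],[-31,-31,0],[-31,-31,0],[-31,-31,0],[-31,-31,0],[-31,-31,0]], twist=[[0,0,0],[0,0,0],[0,0,0],[0,0,0],[0,0,0],[0,0,0],[0,0,0],[0,0,0]], fingers=0)

```text
t: 1.1
position: [344.1, 322.6, 231.1]
eef_rot: [[-0.966, 0.259, -0.0], [0.259, 0.966, -0.0], [0.0, -0.0, -1.0]]
wrist_force: [1.4, 0.9, -0.4]
finger_gap: 0.3
gripper_force: 0.0
```

Call:
step_arm(dp=[[-31,-31,0],[-31,-31,0],[-31,-31,0],[-31,-31,0],[0,0,0],[0,0,0],[0,0,0],[0,0,0]], twist=[[0,0,0],[0,0,0],[0,0,0],[0,0,0],[0,0,-0.132],[0,0,-0.132],[0,0,-0.132],[0,0,0]])

```text
t: 2.1
position: [431.1, 172.0, 231.0]
eef_rot: [[-0.991, -0.132, -0.001], [-0.132, 0.991, -0.0], [0.001, -0.0, -1.0]]
wrist_force: [-0.4, -0.1, -0.7]
finger_gap: 0.3
gripper_force: 0.0
```

Call:
step_arm(dp=[[-4,0,30],[0,0,40],[0,0,40],[0,0,40],[0,0,30],[0,0,11],[0,0,0]], twist=[[0,0,0],[0,0,0],[0,0,0],[0,0,0],[0,0,0],[0,0,0],[0,0,0]])

```text
t: 2.98
position: [435.1, 172.6, 40.1]
eef_rot: [[-0.991, -0.133, -0.001], [-0.133, 0.991, -0.001], [0.001, -0.0, -1.0]]
wrist_force: [0.6, 0.5, -0.8]
finger_gap: -0.2
gripper_force: 0.0
```

Run:
```python
from station import cams
import numpy as np,cv2
o=[]
for n,(a,b) in(("top",(170,240)),("side",(160,220))):
    r=cams.read_camera(n);np.savez(f'{n}1.npz',**r); o.append(cv2.resize(r['frame'][a:a+130,b:b+180],None,fx=4,fy=4,interpolation=cv2.INTER_CUBIC)[:290*1])
    o[-1]=cv2.resize(r['frame'][a:a+130,b:b+180],(400,289),interpolation=cv2.INTER_CUBIC)
cv2.imwrite('pics/b.png',np.clip(np.hstack(o)*1.5,0,255).astype('u1'))
```

```text
(no output)
```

View pics/b.png

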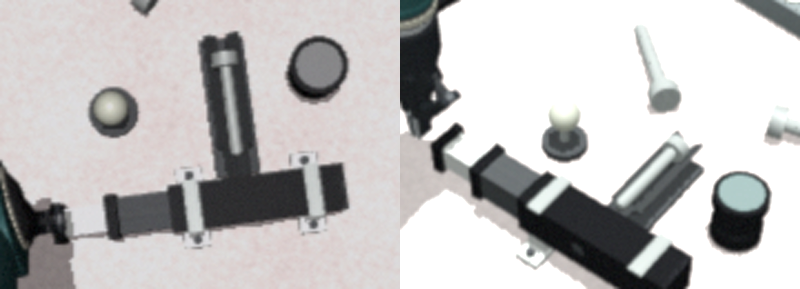

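The left half shows the closed fingers at (50,222), in line with the cap and outside it.

Call:
step_arm(dp=[[0,-9,0],[0,-9,0],[0,-9,0],[0,-9,0],[0,-9,0],[0,-9,0],[0,-9,0],[0,-9,0]], twist=[[0,0,0],[0,0,0],[0,0,0],[0,0,0],[0,0,0],[0,0,0],[0,0,0],[0,0,0]])

```text
t: 4.08
position: [445.2, 101.0, 40.4]
eef_rot: [[-0.991, -0.134, 0.001], [-0.134, 0.991, 0.0], [-0.001, 0.0, -1.0]]
wrist_force: [-0.6, 6.9, 2.4]
finger_gap: 0.4
gripper_force: 4.0
```

Call:
step_arm(dp=[[0,-6,0],[0,-6,0],[0,-6,0],[0,-6,0],[0,-6,0],[0,-6,0],[0,-6,0],[0,0,0]], twist=[[0,0,0],[0,0,0],[0,0,0],[0,0,0],[0,0,0],[0,0,0],[0,0,0],[0,0,0]])

```text
t: 5.08
position: [450.9, 59.9, 40.4]
eef_rot: [[-0.991, -0.134, 0.001], [-0.134, 0.991, 0.0], [-0.001, 0.0, -1.0]]
wrist_force: [2.0, 4.2, 1.6]
finger_gap: -0.2
gripper_force: 1.7
```

Call:
step_arm(dp=[[0,-3,0],[0,-3,0],[0,-2,0],[0,-2,0],[0,-1,0],[0,0,0]], twist=[[0,0,0],[0,0,0],[0,0,0],[0,0,0],[0,0,0],[0,0,0]])

```text
t: 5.82
position: [452.2, 49.7, 40.4]
eef_rot: [[-0.991, -0.135, 0.001], [-0.135, 0.991, 0.001], [-0.001, 0.001, -1.0]]
wrist_force: [1.7, 4.5, 2.1]
finger_gap: 0.3
gripper_force: 2.7
```

Call:
step_arm(dp=[[0,-1,0],[0,-1,0],[0,-1,0],[0,0,0]], twist=[[0,0,0],[0,0,0],[0,0,0],[0,0,0]])

```text
t: 6.32
position: [452.6, 46.8, 40.4]
eef_rot: [[-0.991, -0.135, 0.001], [-0.135, 0.991, 0.001], [-0.001, 0.001, -1.0]]
wrist_force: [0.4, 5.6, 3.1]
finger_gap: 0.2
gripper_force: 2.8
```

Run:
```python
from station import cams
import numpy as np,cv2
o=[]
for n,(a,b) in(("top",(190,260)),("side",(180,220))):
    r=cams.read_camera(n);np.savez(f'{n}2.npz',**r)
    o.append(cv2.resize(r['frame'][a:a+105,b:b+140],(400,300),interpolation=cv2.INTER_CUBIC))
cv2.imwrite('pics/c.png',np.clip(np.hstack(o)*1.5,0,255).astype('u1'))
```

```text
(no output)
```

View pics/c.png

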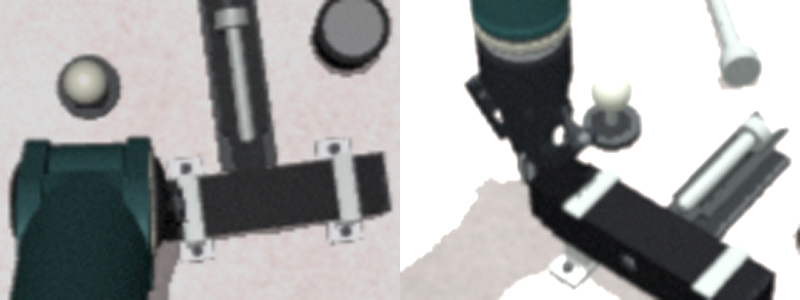

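The picture shows only the collar and cap in front of the sleeve: almost home, with the force still at friction level. I'll go on gently until it rises.

Call:
step_arm(dp=[[0,-1,0],[0,-1,0],[0,-1,0],[0,0,0]], twist=[[0,0,0],[0,0,0],[0,0,0],[0,0,0]])

```text
t: 6.92
position: [452.7, 46.3, 40.4]
eef_rot: [[-0.991, -0.137, -0.0], [-0.137, 0.991, 0.003], [-0.0, 0.003, -1.0]]
wrist_force: [-0.5, 12.9, 3.1]
finger_gap: 0.0
gripper_force: 6.4
```

Call:
step_arm(dp=[[0,-1,0],[0,-1,0],[0,0,0]], twist=[[0,0,0],[0,0,0],[0,0,0]])

```text
t: 7.3
position: [452.7, 46.2, 40.5]
eef_rot: [[-0.99, -0.139, -0.0], [-0.139, 0.99, 0.005], [-0.0, 0.005, -1.0]]
wrist_force: [-1.3, 17.3, 3.8]
finger_gap: 0.4
gripper_force: 9.2
```

Call:
step_arm(dp=[[0,10,0],[0,20,0],[0,0,-40],[0,0,-60],[0,0,0]], twist=[[0,0,0],[0,0,0],[0,0,0],[0,0,0],[0,0,0]])

```text
t: 7.92
position: [451.4, 70.2, 143.7]
eef_rot: [[-0.991, -0.132, 0.007], [-0.132, 0.991, 0.001], [-0.007, 0.0, -1.0]]
wrist_force: [0.6, -0.4, -0.1]
finger_gap: 0.5
gripper_force: 0.0
```

Call:
step_arm(dp=[[-28,-21,0],[-28,-21,0],[-28,-21,0],[-28,-21,0],[-28,-21,0],[-28,-21,0],[-31,-20,0],[0,0,0]], twist=[[0,0,0],[0,0,0],[0,0,0],[0,0,0],[0,0,0],[0,0,0],[0,0,0],[0,0,0]])

```text
t: 8.93
position: [665.9, -50.4, 138.2]
eef_rot: [[-0.991, -0.13, -0.002], [-0.13, 0.991, -0.002], [0.003, -0.002, -1.0]]
wrist_force: [-0.1, 0.6, 0.3]
finger_gap: -0.1
gripper_force: 0.0
```

Run:
```python
from station import cams,manip
import numpy as np,cv2
from h import *
s=manip.get_state();p=s['position'];print(p,s['eef_rot'])
o=np.array([468,-74.5,0]);x=np.array([.991,.134,0]);y=np.array([-.134,.991,0]);print((p-o)@x,(p-o)@y)
o=[]
for n,(a,b) in(("side",(180,220)),("wrist",(0,0))):
    r=cams.read_camera(n);np.savez(f'{n}3.npz',**r)
    f=r['frame'] if n=='wrist' else r['frame'][a:a+105,b:b+140]
    o.append(cv2.resize(f,(400,300),interpolation=cv2.INTER_CUBIC))
cv2.imwrite('pics/d.png',np.clip(np.hstack(o)*1.5,0,255).astype('u1'))
```

```text
[665.94396436 -50.4272149  138.16389162] [[-0.99145297 -0.13044471 -0.00227721]
 [-0.13043918  0.99145334 -0.00242684]
 [ 0.00257432 -0.00210906 -0.99999446]]
199.3882218867148 -2.668361187138879
```

View pics/d.png

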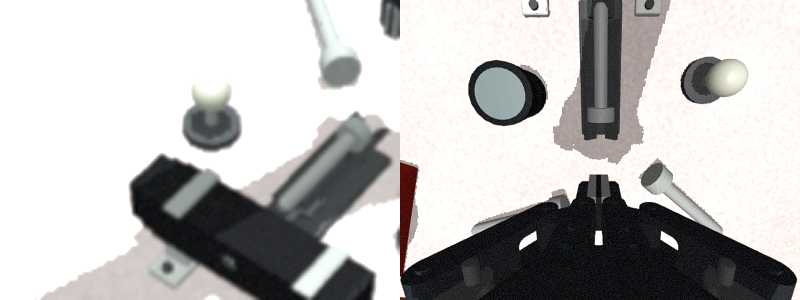

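Wrist view: the fingers (column 598) are in line with the trough and knob (column 600). The boom is fully closed.

Call:
step_arm(dp=[[0,2,30],[0,0,30],[0,0,20],[0,0,7],[0,0,0]], twist=[[0,0,0],[0,0,0],[0,0,0],[0,0,0],[0,0,0]])

```text
t: 9.65
position: [665.4, -45.4, 53.3]
eef_rot: [[-0.991, -0.134, -0.0], [-0.134, 0.991, -0.0], [0.0, -0.0, -1.0]]
wrist_force: [-0.4, 0.1, -0.0]
finger_gap: -0.0
gripper_force: 0.0
```

Call:
step_arm(dp=[[7,0,0],[7,0,0],[7,0,0],[7,0,0],[7,0,0],[7,0,0],[7,0,0],[0,0,0]], twist=[[0,0,0],[0,0,0],[0,0,0],[0,0,0],[0,0,0],[0,0,0],[0,0,0],[0,0,0]])

```text
t: 10.65
position: [616.2, -52.0, 53.4]
eef_rot: [[-0.991, -0.134, -0.001], [-0.134, 0.991, 0.0], [0.001, 0.0, -1.0]]
wrist_force: [-0.2, 0.6, 0.9]
finger_gap: 0.2
gripper_force: 0.1
```

Call:
step_arm(dp=[[5,-1,0],[5,0,0],[5,0,0],[5,0,0],[5,0,0],[5,0,0],[5,0,0],[0,0,0]], twist=[[0,0,0],[0,0,0],[0,0,0],[0,0,0],[0,0,0],[0,0,0],[0,0,0],[0,0,0]])

```text
t: 11.65
position: [581.5, -57.9, 53.2]
eef_rot: [[-0.991, -0.133, -0.001], [-0.133, 0.991, -0.0], [0.001, 0.0, -1.0]]
wrist_force: [0.7, -0.3, -0.2]
finger_gap: -0.2
gripper_force: 0.0
```

Call:
step_arm(dp=[[5,0,0],[5,0,0],[4,0,0],[3,0,0],[2,0,0],[0,0,0]], twist=[[0,0,0],[0,0,0],[0,0,0],[0,0,0],[0,0,0],[0,0,0]])

```text
t: 12.4
position: [563.3, -60.2, 53.3]
eef_rot: [[-0.991, -0.134, -0.0], [-0.134, 0.991, 0.0], [0.0, 0.0, -1.0]]
wrist_force: [1.0, -1.0, 0.9]
finger_gap: -0.1
gripper_force: 0.4
```

Call:
step_arm(dp=[[2,0,0],[2,0,0],[2,0,0],[1,0,0],[1,0,0],[1,0,0],[0,0,0]], twist=[[0,0,0],[0,0,0],[0,0,0],[0,0,0],[0,0,0],[0,0,0],[0,0,0]])

```text
t: 13.28
position: [554.6, -61.4, 53.3]
eef_rot: [[-0.991, -0.134, 0.0], [-0.134, 0.991, -0.0], [-0.0, -0.0, -1.0]]
wrist_force: [2.5, 0.3, -0.7]
finger_gap: 0.3
gripper_force: 1.0
```

Call:
step_arm(dp=[[1,0,0],[1,0,0],[0,0,0]], twist=[[0,0,0],[0,0,0],[0,0,0]])

```text
t: 13.65
position: [552.6, -61.7, 53.3]
eef_rot: [[-0.991, -0.134, 0.0], [-0.134, 0.991, -0.0], [-0.0, -0.0, -1.0]]
wrist_force: [2.5, -1.5, 1.4]
finger_gap: -0.2
gripper_force: 1.1
```

Call:
step_arm(dp=[[1,0,0],[1,0,0],[1,0,0],[0,0,0]], twist=[[0,0,0],[0,0,0],[0,0,0],[0,0,0]])

```text
t: 14.15
position: [551.5, -61.9, 53.8]
eef_rot: [[-0.991, -0.134, 0.004], [-0.134, 0.991, -0.0], [-0.004, -0.001, -1.0]]
wrist_force: [5.5, 0.3, -0.8]
finger_gap: -0.1
gripper_force: 3.1
```

Call:
step_arm(dp=[[1,0,0],[1,0,0],[0,0,0]], twist=[[0,0,0],[0,0,0],[0,0,0]])

```text
t: 14.52
position: [551.3, -61.9, 54.3]
eef_rot: [[-0.991, -0.134, 0.008], [-0.134, 0.991, -0.0], [-0.007, -0.001, -1.0]]
wrist_force: [9.2, 1.1, -1.2]
finger_gap: 0.2
gripper_force: 4.7
```

Contact at the expected stop. I'll back off and check.

Call:
step_arm(dp=[[-10,0,0],[-25,0,0],[-15,0,-20],[0,0,-50],[0,0,-50],[-40,0,-30],[-40,0,0],[0,0,0]], twist=[[0,0,0],[0,0,0],[0,0,0],[0,0,0],[0,0,0],[0,0,0],[0,0,0],[0,0,0]])

```text
t: 15.52
position: [677.1, -43.8, 202.0]
eef_rot: [[-0.991, -0.135, -0.002], [-0.135, 0.991, 0.0], [0.002, 0.0, -1.0]]
wrist_force: [-1.4, 0.8, -1.5]
finger_gap: -0.1
gripper_force: 0.0
```

Run:
```python
from station import cams,manip
import numpy as np,cv2
o=[]
for n,(a,b) in(("side",(180,220)),("wrist",(0,0))):
    r=cams.read_camera(n);np.savez(f'{n}4.npz',**r)
    f=r['frame'] if n=='wrist' else r['frame'][a:a+135,b:b+180]
    o.append(cv2.resize(f,(400,300),interpolation=cv2.INTER_CUBIC))
cv2.imwrite('pics/e.png',np.clip(np.hstack(o)*1.5,0,255).astype('u1'))
```

```text
(no output)
```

View pics/e.png

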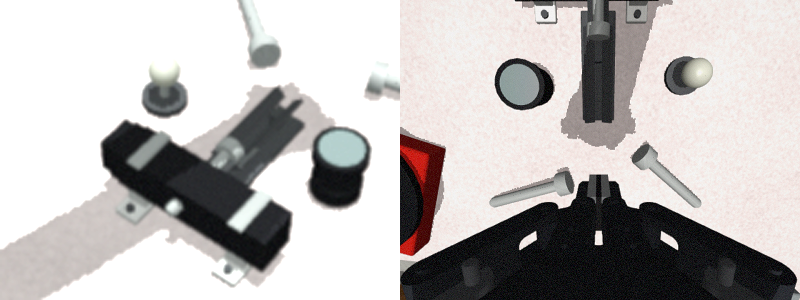

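The side view shows the pin tip out of the far wall at (175,207) and the knob at the guide's end at (230,153). Nothing else has moved.

```bash
python3 -c "
from station import manip
print(manip.hand_in())"
```

```text
the job is handed in; nothing more can be done
None
```

I closed the boom (inner tube, then middle), slid the lock pin through all the tubes until its knob stopped at the guide, and handed the job in; no verdict came back, but the last pictures show the pin tip through the far wall and nothing else moved.

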